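Turn a tray of logic boards over into its twin tray

ROBOT

A 6-joint arm with a two-finger parallel gripper is mounted at the origin on a cart in front of the work surface, level with it; the furniture and walls round the work are solid. World frame = base frame: x ahead of the robot, y to its left, z up, the work surface at z = 0. Lengths are in mm, angles in rad, forces in N, time in s.
With the tool pointing down it reaches from about 275 to 1000 mm from the base axis. Payload 8.4 kg.
Tool frame: the origin (TCP) lies on the centre line of the jaws, within the pads' length; the fingertips stand 14 mm ahead of it and the grasp point (between the pads) lies 5 mm behind it; z points along the fingers, y is the line along which they close (so a half turn about z gives the same grasp; the last joint's range is limited). The gripper opens to 85 mm and grips with 20 to 120 N. Pads are 22 mm wide; open, the fingers measure 114 mm over their backs; the gripper's body (76 mm by 85 mm) begins 54 mm behind the grasp point. The pads swing forward as they close: fully open they stand 13 mm farther back than shut.
Start: joints at [1.125, 0.353, 1.633, -0, 1.155, -0.002], TCP at [268.358, 564.457, 245.281] pointing down, gripper open.
Joint ranges: [-2.63, 2.63], [-0.92, 2.1], [0.06, 2.66], [-1.3, 4.44], [0, 2.69], [-3.02, 3.02]. Speed limits (rad/s): [2.22, 2.22, 2.79, 3.14, 3.14, 3.14].

INTERFACE

Orientations are given as [roll, pitch, yaw] about the fixed x, y, z axes, in that order (R = Rz(yaw) Ry(pitch) Rx(roll)).
In Python, from rig import r gives the robot as it stands.
- The arm moves only by the tool step_arm, never from a script. Its argument "plan" is text: rows parted by semicolons, each of 7 numbers parted by spaces: the turn, a rotation vector about the world's x, y, z in degrees, then the shift along the world's x, y, z in mm, then the closure in counts, from 0 (fully open) to 255 (shut). In form: rx ry rz x y z hand; .... A call has 1 to 8 rows; each row is the pose to reach, as a shift and turn from the pose commanded when the call began; what a row does not reach only later rows make up. A row lasts 1/10 s, in which the tool goes at most 50 mm and 8.59 degrees, less where a joint would pass 70% of its speed; a pose out of reach is approached as far as the arm can. A call with a gripper value outside its range is refused whole. The fingers move at their own pace and stop on an object; "force" is the grip in N (left out, the last holds). Time passes only in rows, so rows that repeat a pose let the fingers close. It gives the time, the measured TCP pose, the force, the opening and the grip force at its end, in the units of the state.
- r.sense(): the state, without advancing time (a new reading comes with each control period).
- r.grab_frame(name): name is "side" or "top" or "wrist"; returns (picture, depth): 420x560x3 uint8, red, green, blue; 420x560 float32, mm along the optical axis (not along the pixel's ray), 0 where there is no reading.
- r.get_calibration(name): a dict with "K" (3x3 intrinsics, pixels), "world_from_camera" (4x4, takes a point from camera to world coordinates). Camera axes: x right, y down, z forward; pixel columns grow to the right and rows downward; lengths in mm; the calibration is good to about 2 mm. The wrist camera is an equidistant fisheye: a pixel r from the principal point sees the ray r / f radians off the axis. A picture is of the moment at which its call begins: read the wrist's pose just before it. get_calibration takes no time and is no camera call; for the wrist camera it gives the pose at the moment of the call.
- r.sign_off(): hands the job in; it is judged then, once.
The state is a dict: "clock": time; "qpos": joint angles; "qvel": joint speeds; "joint_efforts": joint torques, N m; "eef_pos": TCP position; "tcp_rot": TCP orientation; "contact_force": force on the tool from outside, world axes, zero at the start; "wrist_torque": the same for the moment, N m; "opening": opening from 0.0 (shut) to 1.0 (fully open); "grasp_force": force on a finger pad.
Only numpy, scipy, OpenCV 4.12 (cv2) and the standard library are available. Lean on these libraries where they do the work, as an engineer would, in place of code of your own. Each camera call takes 0.05 s, during which the arm holds its last target. There are 200 camera calls.

TASK

Two logic boards lie components-up in the tray on one stand and have to be turned solder side up without a finger on the boards: lay the empty twin tray from the other stand face-down and flush on the loaded one, lift the two trays off together, turn the closed pair over and seat it back on the same stand. Then lift off the emptied tray and seat it, still face-down, on the other stand, so that the boards lie solder side up in the twin tray; leave the other things on the bench alone.

Things in the scene. Friction and masses are not known exactly. Their poses are not given: they have to be found in the camera images.
- stand_a: Fixed aluminium tray stand that carries the loaded tray; it leans a tray back at 55 degrees from level. Origin at the centre of its foot on the bench, z up, y level across. It faces -x: the slope descends to -x, high side at +x. Up the slope is (0.574, 0, 0.819), out of the plate (-0.819, 0, 0.574). The 120 mm wide back plate ends 24 mm short of the top of a seated tray's body, so the tab is free on both faces.
- stand_a_seat (a point): Foot of stand_a's slope, mid-width, where back plate and ledge meet: at (-30, 0, 14) mm from the stand's origin. The ledge, square to the plate, reaches 31 mm out and carries the trays' lower ends; a tray let go on the slope slides down to it by itself. Two side cheeks, 45 mm up the slope, 27 mm high off the plate, flared outwards in their outer half, leave 114 mm for the trays.
- stand_b: Fixed stand of the same shape, size and frame as stand_a, 0.2 to 0.3 m to its left or right (it differs); it carries the empty tray. On either stand the origin of a tray (see tray_a) seated face-up on the plate is at (14, 0, 77) mm of the stand's frame, of one seated face-down on the plate at (4, 0, 84), of one face-down on top of a seated tray at (-6, 0, 91).
- stand_b_seat (a point): Foot of stand_b's slope, mid-width, where back plate and ledge meet; as for stand_a.
- tray_a: The tray loaded at the start, face-up (pockets outwards) on stand_a. Loose, black plastic, about 0.11 kg; body 154 (x) by 110 (y) by 12 mm (z). Origin: centre of the body's underside; z out of the open face, x towards the tab (high end). Two open pockets with drafted walls, 70 by 94 mm at the mouth, centred at x = -36.5 and 36.5 mm; a board lies in each on end ledges 4 mm below the rim.
- tray_a_tab (a point): Where tray_a is held singly: centre of the lone part of its tab, at (97, -36, 6) mm of the tray's frame. The flat tab, 12 mm thick and flush with both faces, runs from x = 77 to 117 and from y = -55 to +12 mm only, so with one tray face-down on the other there is no tab of the other tray round this point, and fingers pass on both faces.
- tray_a_mid (a point): Where the closed pair is held: at (97, 0, 12) mm of tray_a's frame, middle of the high end, on the rim plane where the two trays meet. With the trays face to face the tabs overlap for 12 mm either side of it, 24 mm thick together; gripped there across the thickness, both trays are clamped to one another.
- tray_b: The empty twin of tray_a: same shape, size, mass and frame. At the start it lies face-down (pockets towards the plate, z into the plate) on stand_b, tab at the high end, so its origin is on its outer face.
- tray_b_tab (a point): Where tray_b is held singly, at (97, -36, 6) mm of tray_b's frame, as for tray_a.
- tray_b_mid (a point): At (97, 0, 12) mm of tray_b's frame; meets tray_a_mid when the trays are closed face to face.
- board_1: Green logic board, loose, 86 (x) by 62 mm (y), 30 g, in tray_a's lower pocket (x = -36.5 mm), long side across the tray, 2 mm of play. The board is 2 mm thick, from z = 2 to 4 mm of its frame; components stand on its +z side up to z = 8 mm. z points out of the component side, away from the tray at the start. It slides easily in the pocket.
- board_2: Second board like board_1, in the upper pocket (x = 36.5 mm) of tray_a.
- loupe: Black eyepiece loupe, 36 mm across, 30 mm high, standing near the stands; a bystander, to be left alone. Origin at the centre of its underside.
- flux_jar: Small jar with a yellow lid, 36 mm across, 33 mm high; a bystander, to be left alone. Origin at the centre of its underside.
- tape_roll: Roll of amber tape lying flat, 60 mm across, 12 mm high; a bystander, to be left alone. Origin at the centre of its underside.

How it is judged:
By the outcome, as a careful person would: the job done as asked, in the order asked, and still so for the second after the job is handed in, with the robot touching nothing.
It also fails if it takes over 64 s, if anything falls off the work surface, if the arm or the gripper's body presses on something with over 40 N, if the wrist force passes 120 N, or if a joint passes its speed limit or range.

## Working session

There is one attempt and no reset: what is moved stays moved. The work goes in short steps, Python scripts to look and compute and a tool call to move; the robot and the scene stay as the last step left them, time stands still between calls to the robot, and variables do not carry over. Pictures are saved under pics/ and viewed, at most 10 in all, crops included, and the job is handed in when it is done.

Besides the shell and the picture viewer there is one more tool, called after "Call:" in YAML: its name, and indented under it one key for each argument. step_arm: Moves the arm, as the interface text tells. Its arguments: {"type":"object","properties":{"plan":{"type":"string"},"force":{"type":"number"}},"required":["plan"]}

```bash
ls; mkdir -p pics; python3 - <<'E'
from rig import r
import cv2,numpy as np
print(r.sense())
for n in("side","top"):
    p,d=r.grab_frame(n); c=r.get_calibration(n)
    np.savez(f"pics/{n}0.npz",p=p,d=d,**c); print(n,c)
    cv2.imwrite(f"pics/{n}0.png",p[:,:,::-1])
E
```

```text
pics
{'clock': 0.0, 'qpos': array([ 1.12461211e+00,  3.53636277e-01,  1.63417014e+00, -5.36774412e-06,
        1.15521058e+00, -2.42447614e-03]), 'qvel': array([ 0.00040103,  0.00046833,  0.00109108, -0.00153273, -0.00064094,
       -0.0018676 ]), 'joint_efforts': array([ 1.31099798e-03, -6.05240464e+01, -3.42079604e+01, -1.39061763e-04,
        9.13866417e-03,  1.09018313e-05]), 'eef_pos': array([268.1441795 , 564.02409768, 244.55368302]), 'tcp_rot': array([-3.14016830e+00,  1.45445605e-06,  2.69783509e+00]), 'contact_force': array([-0.0646987 , -0.62044655,  0.54623267]), 'wrist_torque': array([ 0.00105588,  0.04556825, -0.0253808 ]), 'grasp_force': 0.0, 'opening': 0.9988953301103641}
side {'K': array([[496.65846203,   0.        , 279.78005044],
       [  0.        , 496.65846203, 194.24135419],
       [  0.        ,   0.        ,   1.        ]]), 'world_from_camera': array([[ 9.75396011e-01, -1.15078493e-01,  1.88041382e-01,
         3.73516762e+02],
       [-2.19909497e-01, -5.68118796e-01,  7.93020079e-01,
        -6.12109326e+02],
       [ 1.55702885e-02, -8.14860708e-01, -5.79447661e-01,
         7.22130972e+02],
       [ 0.00000000e+00,  0.00000000e+00,  0.00000000e+00,
         1.00000000e+00]])}
top {'K': array([[506.60824717,   0.        , 277.50985741],
       [  0.        , 506.60824717, 216.87077512],
       [  0.        ,   0.        ,   1.        ]]), 'world_from_camera': array([[-3.75158250e-04, -9.98373682e-01,  5.70074587e-02,
         5.14494724e+02],
       [-9.99995687e-01,  5.40607771e-04,  2.88684925e-03,
         2.46486017e+02],
       [-2.91297299e-03, -5.70061298e-02, -9.98369579e-01,
         9.85591644e+02],
       [ 0.00000000e+00,  0.00000000e+00,  0.00000000e+00,
         1.00000000e+00]])}
```

View pics/side0.png

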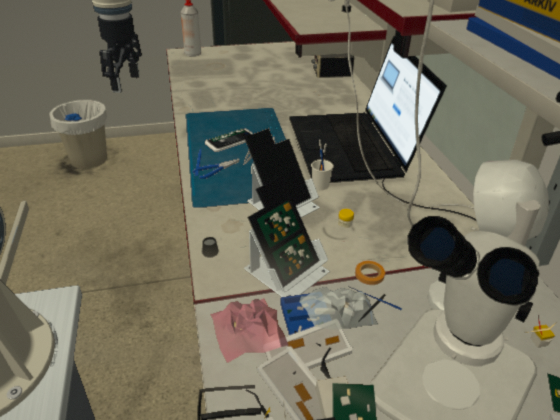

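View pics/top0.png

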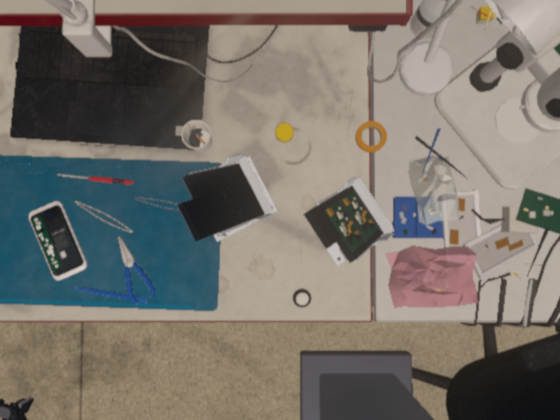

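```bash
python3 - <<'E'
import cv2,numpy as np
a=cv2.imread("pics/top0.png")[140:290,165:405]; b=cv2.imread("pics/side0.png")[115:305,225:345]
a=cv2.resize(a,None,fx=2,fy=2,interpolation=2);b=cv2.resize(b,None,fx=2.5,fy=2.5,interpolation=2)
o=np.zeros((480,790,3),np.uint8);o[:300,:480]=a;o[:475,485:785]=b
o=np.clip(o.astype(float)*1.6,0,255).astype(np.uint8)
cv2.imwrite("pics/crop0.png",o)
for n in("top","side"):
    z=np.load(f"pics/{n}0.npz");d=z["d"];K=z["K"];T=z["world_from_camera"]
    v,u=np.mgrid[:420,:560];P=np.stack([(u-K[0,2])/K[0,0]*d,(v-K[1,2])/K[1,1]*d,d],-1)@T[:3,:3].T+T[:3,3]
    np.save(f"pics/{n}P.npy",P)
    for nm,w in (("A",dict(top=(slice(205,245),slice(330,370)),side=(slice(220,265),slice(270,300)))),("B",dict(top=(slice(185,220),slice(205,250)),side=(slice(150,190),slice(262,290))))):
        Q=P[w[n]].reshape(-1,3);Q=Q[(Q[:,2]>10)]
        m=np.median(Q,0)
        for _ in range(6):
            c=Q.mean(0);N=np.linalg.svd(Q-c)[2][2];N*=np.sign(N[2]);e=(Q-c)@N;Q=Q[abs(e)<max(3,2*e.std())] if len(Q)>50 else Q
        print(n,nm,len(Q),c.round(1),N.round(3),"yaw",np.degrees(np.arctan2(-N[1],-N[0])).round(1),"tilt",np.degrees(np.arccos(N[2])).round(1),e.std().round(2))
    
E
```

```text
top A 1486 [552.3 122.8 100. ] [ 0.446 -0.691  0.569] yaw 122.8 tilt 55.3 1.32
top B 1568 [592.1 337.7  92.7] [ 0.376 -0.727  0.575] yaw 117.3 tilt 54.9 0.94
side A 1124 [556.1 109.   78.2] [ 0.452 -0.687  0.569] yaw 123.3 tilt 55.4 1.5
side B 936 [581.4 305.5 122.3] [0.754 0.048 0.655] yaw -176.4 tilt 49.0 12.17
```

View pics/crop0.png

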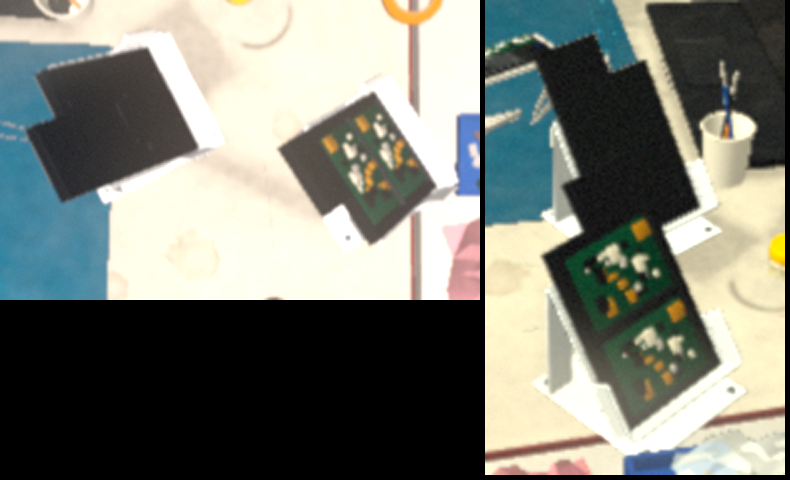

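```bash
cat > h.py <<'E'
import numpy as np,cv2
from scipy.optimize import least_squares
s,c=np.sin(np.radians(55)),np.cos(np.radians(55))
def axes(yaw):
    y=np.radians(yaw);X=np.array([np.cos(y),np.sin(y),0]);Y=np.array([-np.sin(y),np.cos(y),0]);Z=np.array([0,0,1.])
    return X,Y,c*X+s*Z,-s*X+c*Z   # X,Y,up,normal
E
python3 - <<'E'
from h import *
out=[]
S={}
for n,boxes in (("top",dict(A=(178,270,300,390),B=(155,245,175,272))),("side",dict(A=(192,290,246,320)))):
    z=np.load(f"pics/{n}0.npz");g=z["p"].max(2);P=np.load(f"pics/{n}P.npy")
    for k,(a,b,e,f) in boxes.items():
        Q=P[a:b,e:f][(g[a:b,e:f]<55)];Q=Q[Q[:,2]>25]
        fun=lambda p:(Q@axes(p[0])[3]-p[1])
        r=least_squares(fun,[120,0],loss="cauchy",f_scale=1.);  # n.P=p1
        e_=fun(r.x);print(n,k,len(Q),r.x.round(2),np.median(abs(e_)).round(2))
        S[n+k]=r.x
# rectify
tiles=[]
for key,c0 in (("topA",(552,123)),("sideA",(552,123)),("topB",(592,338))):
    n=key[:-1];z=np.load(f"pics/{n}0.npz");K=z["K"];T=z["world_from_camera"]
    yaw,d=S["top"+key[-1]];X,Y,u,N=axes(yaw)
    o=np.array([*c0,100.]);o=o+N*(d-o@N)
    U,W=np.meshgrid(np.arange(-120,140.1,.5),np.arange(-65,65.1,.5),indexing="ij")
    U=U[::-1]; W=W[:,::-1] # seen from front: up up ; left=+Y? 
    G=o+U[...,None]*u+W[...,None]*Y
    C=(G-T[:3,3])@T[:3,:3];m=(C/C[...,2:])@K.T
    im=cv2.remap(z["p"][:,:,::-1],m[...,0].astype(np.float32),m[...,1].astype(np.float32),1)
    im=np.clip(im*1.8,0,255).astype(np.uint8)
    for i in range(0,521,40):cv2.line(im,(0,i),(6,i),(0,0,255),1)
    for j in range(10,261,40):cv2.line(im,(j,0),(j,6),(0,0,255),1)
    tiles.append(im);print(key,o.round(1))
np.savez("pics/S.npz",**S)
cv2.imwrite("pics/rect.png",np.hstack(tiles))
E
```

```text
top A 635 [123.03 220.71] 0.62
top B 3974 [117.15  28.23] 0.71
side A 2656 [122.89 217.36] 1.51
topA [552.6 122.1 100.8]
sideA [552.6 122.1 100.8]
topB [590.5 340.9  97.7]
```

View pics/rect.png

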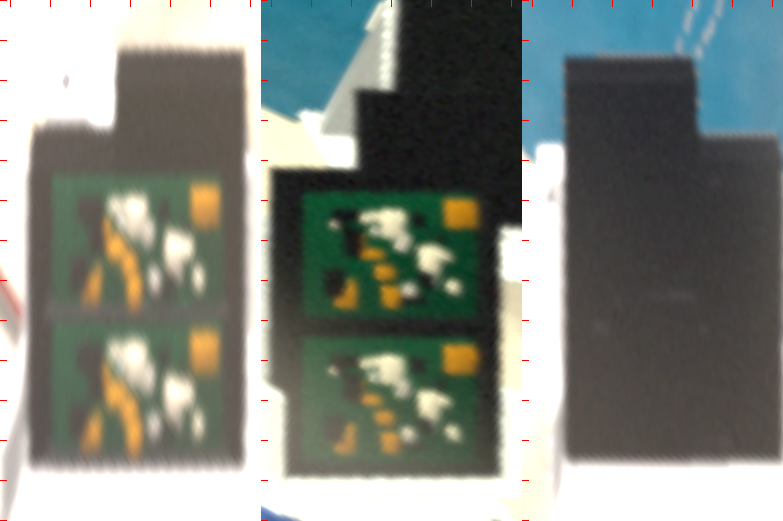

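```bash
cat >> h.py <<'E'
from scipy.spatial.transform import Rotation as R
def rpy(t): return R.from_euler("xyz",t)
def tool(yaw,sgn=1):
    X,Y,u,n=axes(yaw);z=-u;y=sgn*n
    return R.from_matrix(np.c_[np.cross(y,z),y,z])
def tcp(st,x,yy,h,back=5):
    "stand st=(yaw,seat): grasp x from tray body centre up slope, yy stand-lateral, h mm off plate"
    X,Y,u,n=axes(st[0]);return st[1]+u*(77+x-back)+Y*yy+n*h
E
python3 - <<'E'
from h import *
yA,dA=123.0,0;yB=117.15
S={}
for k,yaw,o,U,W in(("A",123.03,[552.6,122.1,100.8],-93.5,-3.25),("B",117.15,[590.5,340.9,97.7],-90,-10.75)):
    X,Y,u,n=axes(yaw);P=np.array(o)+U*u+W*Y
    print(k,"seat top",(P-12*n).round(1))
    Pc=P-1.7*n+1.9*Y-1.5*u;S[k]=(yaw,Pc-12*n);print("corr",S[k][1].round(1))
q=np.array([1.125,.353,1.633,0,1.155,-.002])
E=lambda a,t:R.from_euler(a,t)
Rs=rpy([-3.14016,0,2.69784])
f=lambda q:E("z",q[0])*E("y",q[1]+q[2])*E("z",q[3])*E("y",q[4])*E("z",q[5])
C=f(q).inv()*Rs;print(C.as_matrix().round(2))
p0=np.array([268.358,564.457,245.281])
for k in "BA":
  for sg in(1,-1):
    st=S[k];Rt=tool(st[0],sg);p=tcp(st,102,36 ,6);w=p-240*Rt.apply([0,0,1])
    az=np.arctan2(w[1],w[0])
    for el in(1.8,2.2):
        M=(E("z",az)*E("y",el)).inv()*Rt*C.inv();print(k,sg,"tcp",p.round(0),"q456",M.as_euler("ZYZ").round(2),"rotvec",np.degrees((Rt*Rs.inv()).as_rotvec()).round(1),'shift',(p-p0).round())
E
```

```text
A seat top [579.2  87.2  17.3]
corr [577.3  86.6  15.1]
B seat top [619.1 308.6  17.1]
corr [617.2 308.2  14.9]
[[ 0. -1.  0.]
 [ 1.  0.  0.]
 [-0.  0.  1.]]
B 1 tcp [542. 376. 161.] q456 [-0.58  1.57  1.97] rotvec [   0.7  -43.2 -122.6] shift [ 274. -188.  -84.]
B 1 tcp [542. 376. 161.] q456 [-0.61  1.23  2.2 ] rotvec [   0.7  -43.2 -122.6] shift [ 274. -188.  -84.]
B -1 tcp [542. 376. 161.] q456 [-0.57  1.57 -1.17] rotvec [-36.1  -0.5  50.9] shift [ 274. -188.  -84.]
B -1 tcp [542. 376. 161.] q456 [-0.61  1.23 -0.94] rotvec [-36.1  -0.5  50.9] shift [ 274. -188.  -84.]
A 1 tcp [495. 146. 161.] q456 [-0.63  1.37  1.69] rotvec [   2.8  -42.3 -117.1] shift [ 227. -418.  -84.]
A 1 tcp [495. 146. 161.] q456 [-0.72  1.06  1.95] rotvec [   2.8  -42.3 -117.1] shift [ 227. -418.  -84.]
A -1 tcp [495. 146. 161.] q456 [-0.62  1.37 -1.45] rotvec [-36.4  -2.4  56.6] shift [ 227. -418.  -84.]
A -1 tcp [495. 146. 161.] q456 [-0.72  1.06 -1.19] rotvec [-36.4  -2.4  56.6] shift [ 227. -418.  -84.]
```

```bash
cat >> h.py <<'E'
ST={"A":(123.0,np.array([577.3,86.6,14.])),"B":(117.15,np.array([617.2,308.2,14.]))}
def go(r,st,x,yy,h,sgn=-1,back=5):
    "print the shift/turn from the present measured pose"
    t=r.sense();p=tcp(ST[st],x,yy,h,back);Rt=tool(ST[st][0],sgn)
    print("t",round(t["clock"],2),"shift",(p-t["eef_pos"]).round(1),"turn",np.degrees((Rt*rpy(t["tcp_rot"]).inv()).as_rotvec()).round(1),"q",t["qpos"].round(2),"F",t["contact_force"].round(1))
E
python3 -c "
from h import *
from rig import r
go(r,'B',190,36,6)"
```

```text
t 0.1 shift [ 250.7 -142.9  -12.6] turn [-36.1  -0.5  50.9] q [ 1.12  0.35  1.63  0.    1.16 -0.  ] F [ 0.2 -0.6  0.5]
```

Call:
step_arm:
  plan: "-9 0 13 60 -35 10 0; -18 0 25 125 -72 10 0; -27 0 38 190 -108 5 0; -36.1 -0.5 50.9 250 -143 -12 0; -36.1 -0.5 50.9 250 -143 -12 0; -36.1 -0.5 50.9 250 -143 -12 0; -36.1 -0.5 50.9 250 -143 -12 0; -36.1 -0.5 50.9 250 -143 -12 0"

```text
clock: 0.9
eef_pos: [517.9, 421.0, 231.4]
tcp_rot: [-2.53, -0.005, -2.665]
contact_force: [-0.3, -0.3, -0.9]
opening: 0.998
grasp_force: 0.0
```

```bash
python3 -c "
from h import *
from rig import r
go(r,'B',190,36,6)
import cv2
c=r.get_calibration('wrist');p,d=r.grab_frame('wrist');np.savez('pics/w1.npz',p=p,d=d,**c);print(c)
cv2.imwrite('pics/w1.png',np.clip(p[:,:,::-1]*1.5,0,255))
"
```

```text
t 0.9 shift [0.9 0.2 0.7] turn [ 0.2 -0.2 -0.1] q [ 0.94  0.58  1.44 -0.54  1.45 -0.95] F [-0.3 -0.3 -0.9]
{'K': array([[325.1922621 ,   0.        , 279.92441594],
       [  0.        , 325.1922621 , 212.00082636],
       [  0.        ,   0.        ,   1.        ]]), 'world_from_camera': array([[-3.77340895e-01,  7.73020140e-01,  5.09954618e-01,
         4.18215768e+02],
       [ 7.27011349e-01,  5.88372362e-01, -3.53938500e-01,
         4.53066932e+02],
       [-5.73644792e-01,  2.37187324e-01, -7.84011368e-01,
         3.38044681e+02],
       [ 0.00000000e+00,  0.00000000e+00,  0.00000000e+00,
         1.00000000e+00]])}[ WARN:0@1.624] global loadsave.cpp:1063 imwrite_ Unsupported depth image for selected encoder is fallbacked to CV_8U.
```

View pics/w1.png

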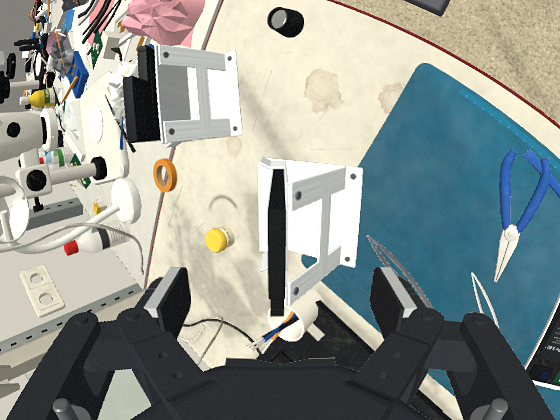

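```bash
cat >> h.py <<'E'
def wpts(f):
    z=np.load(f);K=z["K"];T=z["world_from_camera"];d=z["d"]
    v,u=np.mgrid[:420,:560];a=(u-K[0,2])/K[0,0];b=(v-K[1,2])/K[1,1];th=np.hypot(a,b)+1e-9
    k=np.tan(th)/th;P=np.stack([a*k*d,b*k*d,d],-1);P[d<=0]=np.nan
    return P@T[:3,:3].T+T[:3,3],z["p"],d
def local(P,st):
    X,Y,u,n=axes(st[0]);Q=P-st[1];return np.stack([Q@u-77,Q@Y,Q@n],-1)  # tray x, stand y, off plate
E
python3 - <<'E'
from h import *
P,p,d=wpts("pics/w1.npz")
L=local(P,ST["B"]);g=p.max(2)
m=(g<60)&(abs(L[...,2]-6)<12)&(abs(L[...,1])<70)&(L[...,0]<125)
for nm,lo,hi in(("tab",105,125),("body",65,90)):
    Q=L[m&(L[...,0]>lo)&(L[...,0]<hi)];print(nm,len(Q),np.percentile(Q,[2,10,50,90,98],axis=0).round(1).tolist())
# wrist: stand A
L=local(P,ST["A"]);m=(g<60)&(abs(L[...,2]-6)<15)&(abs(L[...,1])<70)
for nm,lo,hi in(("tabA",105,130),("bodyA",65,90)):
    Q=L[m&(L[...,0]>lo)&(L[...,0]<hi)];print(nm,len(Q),np.percentile(Q,[2,10,50,90,98],axis=0).round(1).tolist() if len(Q) else 0)
E
```

```text
tab 1592 [[109.9, -11.9, 2.4], [115.6, -5.3, 3.4], [116.6, 24.2, 8.2], [117.5, 49.0, 12.6], [117.9, 51.8, 13.4]]
body 341 [[67.6, -56.3, 2.6], [73.7, -54.2, 3.4], [76.8, -43.0, 7.8], [83.7, 51.9, 12.2], [88.8, 52.0, 13.1]]
tabA 965 [[105.6, -55.6, 1.4], [108.4, -50.4, 1.9], [116.0, -24.2, 4.9], [117.2, 2.5, 11.4], [117.9, 8.2, 12.9]]
bodyA 975 [[65.5, -55.3, 1.3], [67.7, -45.6, 1.6], [76.3, 3.3, 2.3], [85.8, 42.7, 9.2], [89.2, 50.2, 12.2]]
```

```bash
cat >> h.py <<'E'
for k,dn,dy in(("A",1.,-1.5),("B",1.3,-1.3)):
    X,Y,u,n=axes(ST[k][0]);ST[k]=(ST[k][0],ST[k][1]+dn*n+dy*Y)
E
python3 -c "
from h import *
from rig import r
go(r,'B',102,36,6)"
```

```text
t 0.95 shift [ 26.3 -45.8 -70.9] turn [ 0.1 -0.2 -0.1] q [ 0.94  0.58  1.44 -0.54  1.45 -0.95] F [0.1 0.3 0.3]
```

Call:
step_arm:
  plan: "0 0 0 9 -15 -24 0; 0 0 0 18 -31 -47 0; 0 0 0 26 -46 -71 0; 0 0 0 26 -46 -71 100; 0 0 0 26 -46 -71 200; 0 0 0 26 -46 -71 255; 0 0 0 26 -46 -71 255; 0 0 0 26 -46 -71 255"
  force: 60

```text
clock: 1.75
eef_pos: [544.4, 376.4, 163.3]
tcp_rot: [-2.534, 0.001, -2.667]
contact_force: [-0.4, 0.4, -0.3]
opening: 0.144
grasp_force: 0.1
```

```bash
python3 -c "
from h import *
from rig import r
go(r,'B',102,36,6)
X,Y,u,n=axes(117.15);print('n',n.round(3),'u',u.round(3));X,Y,u,n=axes(123.);print('A n',n.round(3),'u',u.round(3),Y.round(3))"
```

```text
t 1.75 shift [-0.9 -0.6 -2.6] turn [-0.2 -0.  -0. ] q [ 0.87  0.62  1.53 -0.58  1.3  -0.93] F [-0.4  0.4 -0.3]
n [ 0.374 -0.729  0.574] u [-0.262  0.51   0.819]
A n [ 0.446 -0.687  0.574] u [-0.312  0.481  0.819] [-0.839 -0.545  0.   ]
```

Call:
step_arm:
  plan: "0 0 0 0 0 0 255; 0 0 0 0 0 0 255; 0 0 0 0 0 0 255"
  force: 70

```text
clock: 2.05
eef_pos: [544.3, 376.6, 163.3]
tcp_rot: [-2.534, 0.001, -2.667]
contact_force: [-2.8, 3.2, 5.6]
opening: 0.125
grasp_force: 69.2
```

```bash
python3 -c "
from h import *
from rig import r
go(r,'B',102,36,6);go(r,'B',102,36,51)"
```

```text
t 2.05 shift [-0.8 -0.8 -2.6] turn [-0.2 -0.  -0. ] q [ 0.87  0.62  1.53 -0.58  1.3  -0.93] F [-2.8  3.2  5.6]
t 2.05 shift [ 16.  -33.6  23.2] turn [-0.2 -0.  -0. ] q [ 0.87  0.62  1.53 -0.58  1.3  -0.93] F [-2.8  3.2  5.6]
```

Call:
step_arm:
  plan: "0 0 0 5 -9 11 255; 0 0 0 10 -20 20 255; 0 0 0 16 -30 30 255; 0 0 0 16 -30 60 255; 0 0 0 16 -30 100 255; 0 0 0 16 -30 140 255; 0 0 0 16 -30 170 255; 0 0 0 16 -30 190 255"

```text
clock: 2.85
eef_pos: [561.1, 344.6, 355.9]
tcp_rot: [-2.534, 0.003, -2.669]
contact_force: [0.0, 0.1, -1.8]
opening: 0.129
grasp_force: 68.4
```

```bash
cat >> h.py <<'E'
PB=np.array([544.3,376.6,163.3]);RB=rpy([-2.534,.001,-2.667])
LB=local(PB,ST["B"])   # where the TCP was with the tray seated on B's plate
def go2(r,st,du,dy,dn,L=LB):
    t=r.sense();X,Y,u,n=axes(ST[st][0]);p=ST[st][1]+u*(L[0]+77+du)+Y*(L[1]+dy)+n*(L[2]+dn)
    Rt=R.from_euler("z",ST[st][0]-117.15,degrees=True)*RB
    print("t",round(t["clock"],2),"shift",(p-t["eef_pos"]).round(1),"turn",np.degrees((Rt*rpy(t["tcp_rot"]).inv()).as_rotvec()).round(1),"q",t["qpos"].round(2),"F",t["contact_force"].round(1),"grip",t["opening"],t["grasp_force"])
E
python3 -c "
from h import *
from rig import r
go2(r,'A',10,0,62);go2(r,'A',6,0,12)
import cv2
c=r.get_calibration('wrist');p,d=r.grab_frame('wrist');np.savez('pics/w2.npz',p=p,d=d,**c)
cv2.imwrite('pics/w2.png',np.clip(p[:,:,::-1]*1.5,0,255).astype('uint8'))
"
```

```text
t 2.85 shift [ -38.8 -234.8 -149. ] turn [-0.   0.1  6. ] q [ 0.82  0.43  1.41 -0.57  1.54 -1.14] F [ 0.   0.1 -1.8] grip 0.12921631898208516 68.41052770614624
t 2.85 shift [ -59.8 -202.4 -181. ] turn [-0.   0.1  6. ] q [ 0.82  0.43  1.41 -0.57  1.54 -1.14] F [ 0.   0.1 -1.8] grip 0.12921631898208516 68.41052770614624
```

View pics/w2.png

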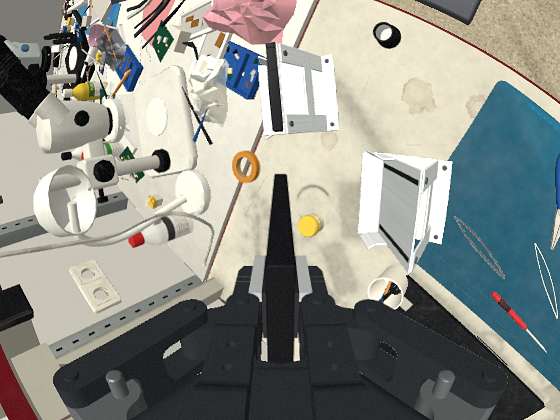

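Call:
step_arm:
  plan: "0 0 1.5 -8 -48 0 255; 0 0 3 -16 -96 0 255; 0 0 4.5 -24 -144 -5 255; 0 0 6 -32 -192 -20 255; 0 0 6 -39 -235 -50 255; 0 0 6 -39 -235 -95 255; 0 0 6 -39 -235 -130 255; 0 0 6 -39 -235 -149 255"

```text
clock: 3.7
eef_pos: [519.6, 108.3, 200.4]
tcp_rot: [-2.534, -0.004, -2.565]
contact_force: [0.1, -0.9, -1.0]
opening: 0.127
grasp_force: 68.8
```

```bash
python3 -c "
from h import *
from rig import r
go2(r,'A',10,0,62);go2(r,'A',8,0,22)
import cv2
a=[]
for n in('side','top'):
    p,d=r.grab_frame(n);c=r.get_calibration(n);np.savez(f'pics/{n}3.npz',p=p,d=d,**c);a.append(p[:,:,::-1])
o=np.hstack([cv2.resize(a[0][130:300,210:350],(395,480)),cv2.resize(a[1][150:290,280:400],(395,480))])
cv2.imwrite('pics/c3.png',np.clip(o*1.5,0,255).astype('uint8'))
"
```

```text
t 3.7 shift [2.8 1.5 6.5] turn [ 0.2 -0.2  0. ] q [ 0.56  0.29  2.   -0.75  1.   -1.12] F [ 0.1 -0.9 -1. ] grip 0.12735679342456932 68.76559495925903
t 3.7 shift [-14.4  28.  -18.1] turn [ 0.2 -0.2  0. ] q [ 0.56  0.29  2.   -0.75  1.   -1.12] F [ 0.1 -0.9 -1. ] grip 0.12735679342456932 68.76559495925903
```

View pics/c3.png

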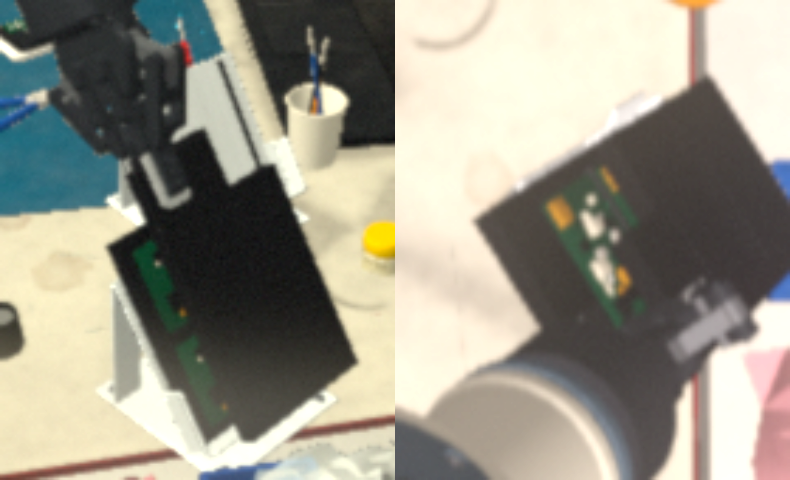

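Call:
step_arm:
  plan: "0 0 0 0 0 2 255; 0 0 0 -4 5 -2 255; 0 0 0 -8 11 -8 255; 0 0 0 -12 18 -14 255; 0 0 0 -15 23 -19 255; 0 0 0 -16.2 25.8 -21 255; 0 0 0 -16.2 25.8 -21 255; 0 0 0 -16.2 25.8 -21 255"

```text
clock: 4.6
eef_pos: [505.2, 136.4, 182.3]
tcp_rot: [-2.533, -0.001, -2.563]
contact_force: [0.3, 0.3, -1.8]
opening: 0.125
grasp_force: 68.7
```

```bash
cat >> h.py <<'E'
def rect(f,st,h,x0=-100,x1=130,w=70,k=2):
    z=np.load(f);K=z["K"];T=z["world_from_camera"];X,Y,u,n=axes(ST[st][0])
    U,W=np.meshgrid(np.arange(x1,x0,-1/k),np.arange(w,-w,-1/k),indexing="ij")
    G=ST[st][1]+n*h+(U[...,None]+77)*u+W[...,None]*Y
    C=(G-T[:3,3])@T[:3,:3];m=(C/C[...,2:])@K.T
    return cv2.remap(z["p"][:,:,::-1],m[...,0].astype(np.float32),m[...,1].astype(np.float32),1)
E
python3 -c "
from h import *
from rig import r
go2(r,'A',8,0,22);go2(r,'A',6,0,12)
import cv2
for n in('side',):
    p,d=r.grab_frame(n);c=r.get_calibration(n);np.savez(f'pics/{n}4.npz',p=p,d=d,**c)
o=np.hstack([rect('pics/side0.npz','A',12),rect('pics/side4.npz','A',34)])
cv2.imwrite('pics/c4.png',np.clip(o*2.0,0,255).astype('uint8'))
"
```

```text
t 4.6 shift [-0.1 -0.1  0. ] turn [ 0.1 -0.  -0.1] q [ 0.63  0.32  2.01 -0.75  1.   -1.05] F [ 0.3  0.3 -1.8] grip 0.12516804059455364 68.71686816215515
t 4.6 shift [-3.9  5.8 -7.4] turn [ 0.1 -0.  -0.1] q [ 0.63  0.32  2.01 -0.75  1.   -1.05] F [ 0.3  0.3 -1.8] grip 0.12516804059455364 68.71686816215515
```

View pics/c4.png

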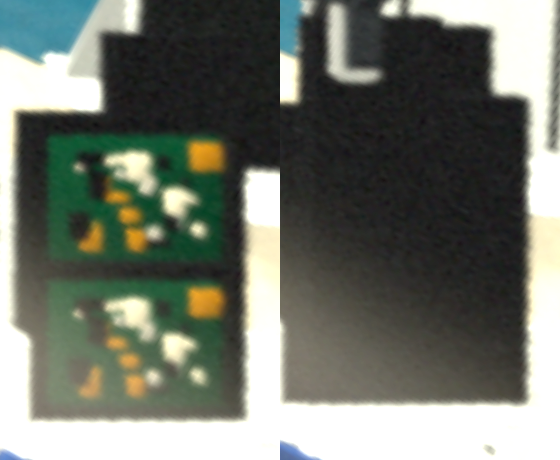

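Call:
step_arm:
  plan: "0 0 0 -1.5 0.5 -1.5 255; 0 0 0 -2.5 2 -3.5 255; 0 0 0 -3.5 3.5 -6 255; 0 0 0 -4.3 5 -8 255; 0 0 0 -4.3 5 -8 255; 0 0 0 -4.3 5 -8 255"

```text
clock: 5.25
eef_pos: [500.9, 141.2, 174.2]
tcp_rot: [-2.533, -0.001, -2.563]
contact_force: [0.5, -0.1, -1.7]
opening: 0.127
grasp_force: 68.7
```

```bash
python3 -c "
from h import *
from rig import r
go2(r,'A',5,.8,12)
t=r.sense();F=t['contact_force'];X,Y,u,n=axes(123.);print('F u,Y,n',(F@u).round(1),(F@Y).round(1),(F@n).round(1),t['wrist_torque'].round(2), 'L',(local(t['eef_pos'],ST['A'])-LB).round(2))"
```

```text
t 5.25 shift [ 0.1  0.1 -0.1] turn [ 0.1 -0.  -0.1] q [ 0.64  0.33  2.01 -0.75  0.99 -1.02] F [ 0.5 -0.1 -1.7] grip 0.12680858643870768 68.68028998374939
F u,Y,n -1.6 -0.4 -0.7 [ 0.11  0.07 -0.1 ] L [ 5.11  0.9  12.08]
```

Call:
step_arm:
  plan: "0 0 0 -0.3 0.5 -0.4 255; 0 0 0 -0.6 1 -0.8 255; 0 0 0 -0.6 1 -0.8 255"

```text
clock: 5.55
eef_pos: [500.6, 141.6, 174.0]
tcp_rot: [-2.531, -0.001, -2.563]
contact_force: [3.1, -5.3, 2.8]
opening: 0.13
grasp_force: 68.8
```

```bash
cat >> h.py <<'E'
def fc(r,st):
    t=r.sense();F=t['contact_force'];X,Y,u,n=axes(ST[st][0]);print('t',round(t['clock'],2),'F u,Y,n',(F@u).round(1),(F@Y).round(1),(F@n).round(1),t['wrist_torque'].round(2), 'dL',(local(t['eef_pos'],ST[st])-LB).round(2),'grip',round(t['opening'],3),round(t['grasp_force'],1))
E
python3 -c "
from h import *
from rig import r
fc(r,'A')"
```

```text
t 5.55 F u,Y,n -1.2 0.3 6.6 [-0.78 -0.58 -0.26] dL [ 5.23  0.88 11.55] grip 0.13 68.8
```

Call:
step_arm:
  plan: "0 0 0 0 0 0 100; 0 0 0 0 0 0 100; 0 0 0 0 0 0 80; 0 0 0 0 0 0 80; 0 0 0 -4 6 10 80; 0 0 0 -9 14 24 80; 0 0 0 -15 24 41 80; 0 0 0 -15 24 41 80"

```text
clock: 6.35
eef_pos: [485.8, 168.2, 216.8]
tcp_rot: [-2.533, 0.003, -2.562]
contact_force: [-0.0, -0.2, -0.5]
opening: 0.684
grasp_force: 0.0
```

```bash
python3 -c "
from h import *
from rig import r
go(r,'A',145,0,12);go(r,'A',100,0,12);fc(r,'A')
import cv2
for n in('side',):
    p,d=r.grab_frame(n);c=r.get_calibration(n);np.savez(f'pics/{n}5.npz',p=p,d=d,**c)
o=np.hstack([cv2.resize(p[130:300,220:350,::-1],(367,480)),cv2.resize(rect('pics/side5.npz','A',24),None,fx=1,fy=480/460)])
cv2.imwrite('pics/c5.png',np.clip(o*1.6,0,255).astype('uint8'))
"
```

```text
t 6.35 shift [ 30.8  14.6 -17.6] turn [-0.2  0.1 -0.2] q [ 0.7   0.27  1.97 -0.69  1.09 -1.06] F [-0.  -0.2 -0.5]
t 6.35 shift [ 44.8  -7.  -54.5] turn [-0.2  0.1 -0.2] q [ 0.7   0.27  1.97 -0.69  1.09 -1.06] F [-0.  -0.2 -0.5]
t 6.35 F u,Y,n -0.4 0.1 -0.2 [ 0.25  0.1  -0.01] dL [57.68 -1.19 11.2 ] grip 0.684 0.0
```

View pics/c5.png

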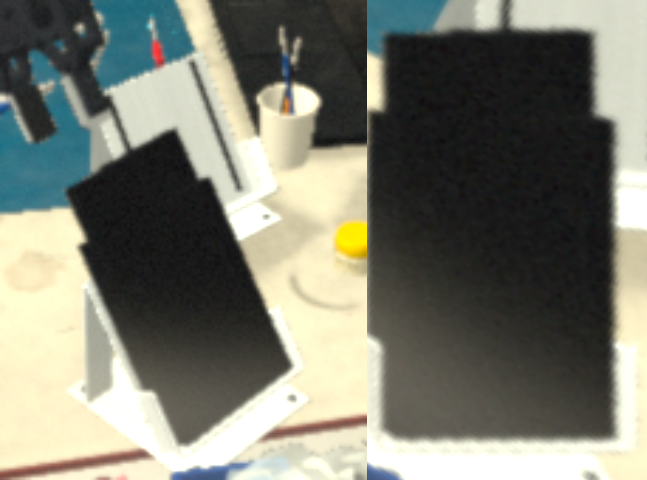

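Call:
step_arm:
  plan: "0 0 0 10 7 0 80; 0 0 0 22 14 -4 80; 0 0 0 31.7 16 -14.8 80; 0 0 0 31.7 16 -14.8 80; 0 0 0 38 6 -31 80; 0 0 0 45.7 -5.6 -51.7 80; 0 0 0 45.7 -5.6 -51.7 160; 0 0 0 45.7 -5.6 -51.7 255"
  force: 100

```text
clock: 7.2
eef_pos: [530.6, 160.1, 162.3]
tcp_rot: [-2.533, -0.003, -2.564]
contact_force: [-0.2, 0.5, -0.5]
opening: 0.357
grasp_force: 0.0
```

Call:
step_arm:
  plan: "0 0 0 0 0 0 255; 0 0 0 0 0 0 255; 0 0 0 0 0 0 255; 0 0 0 0 0 0 255"
  force: 100

```text
clock: 7.6
eef_pos: [531.0, 160.8, 163.3]
tcp_rot: [-2.532, -0.0, -2.563]
contact_force: [0.5, -1.6, 0.1]
opening: 0.268
grasp_force: 98.4
```

```bash
python3 -c "
from h import *
from rig import r
go(r,'A',100,0,12.8);fc(r,'A')
t=r.sense();print(t['eef_pos'],t['tcp_rot'])"
```

```text
t 7.6 shift [-0.  -0.1 -0.5] turn [-0.1 -0.1 -0.1] q [ 0.64  0.4   1.94 -0.75  0.99 -1.03] F [ 0.5 -1.6  0.1]
t 7.6 F u,Y,n -0.9 0.4 1.4 [-0.22  0.01 -0.21] dL [ -3.86 -35.     5.79] grip 0.268 98.4
[530.98584091 160.76147965 163.28361448] [-2.53246590e+00 -1.95846209e-04 -2.56311622e+00]
```

Call:
step_arm:
  plan: "0 0 0 3 -4 8 255; 0 0 0 8 -12 15 255; 0 0 0 13 -20 22 255; 0 0 0 18.5 -28.5 30 255; 0 0 0 18.5 -28.5 65 255; 0 0 0 18.5 -28.5 105 255; 0 0 0 18.5 -28.5 140 255; 0 0 0 18.5 -28.5 160 255"

```text
clock: 8.4
eef_pos: [550.4, 131.6, 326.5]
tcp_rot: [-2.533, 0.003, -2.564]
contact_force: [1.3, 0.2, -3.0]
opening: 0.27
grasp_force: 98.9
```

Call:
step_arm:
  plan: "2.2 -3.4 -5.7 0 0 0 255; 4.7 -7.2 -12.3 0 0 0 255; 7 -10.8 -18.4 0 0 0 255; 9.4 -14.4 -24.6 0 0 0 255; 11.7 -18 -30.7 0 0 0 255; 14 -21.6 -36.8 0 0 0 255; 16.4 -25.3 -43 0 0 0 255; 18.7 -28.9 -49.1 0 0 0 255"

```text
clock: 9.2
eef_pos: [549.5, 131.3, 323.2]
tcp_rot: [-2.807, 0.522, 2.758]
contact_force: [-0.4, 0.5, -2.6]
opening: 0.264
grasp_force: 98.9
```

```bash
python3 -c "
from h import *
from rig import r
import cv2
go(r,'A',300,0,12.8);fc(r,'A')
p,d=r.grab_frame('side')
cv2.imwrite('pics/c6.png',cv2.resize(p[60:300,180:360,::-1],(450,600)))"
```

```text
t 9.2 shift [-81.  125.6   3.4] turn [-18.9  29.   49.2] q [ 0.57  0.19  1.81 -0.66  1.22 -0.27] F [-0.4  0.5 -2.6]
t 9.2 F u,Y,n -1.8 0.1 -2.0 [0.58 0.36 0.02] dL [107.19 -34.49 126.03] grip 0.264 98.9
```

View pics/c6.png

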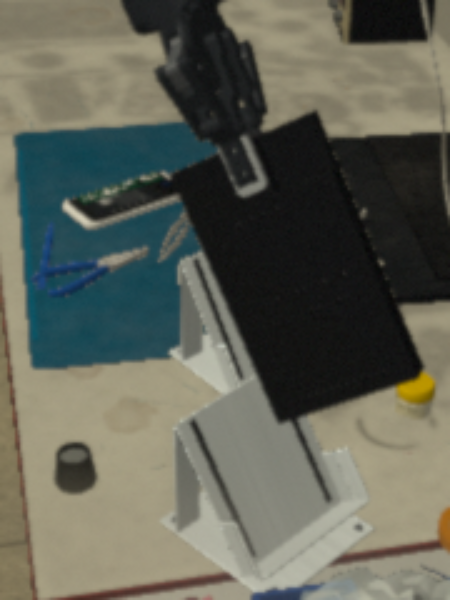

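Call:
step_arm:
  plan: "2.2 -3.4 -5.7 0 0 0 255; 4.7 -7.2 -12.3 0 0 0 255; 7 -10.8 -18.4 0 0 0 255; 9.4 -14.4 -24.6 0 0 0 255; 11.7 -18 -30.7 0 0 0 255; 14 -21.6 -36.8 0 0 0 255; 16.4 -25.3 -43 0 0 0 255; 18.7 -28.9 -49.1 0 0 0 255"

```text
clock: 10.05
eef_pos: [549.5, 131.4, 323.1]
tcp_rot: [2.803, 0.523, 1.532]
contact_force: [-0.3, 0.7, -3.0]
opening: 0.27
grasp_force: 98.8
```

Call:
step_arm:
  plan: "2.2 -3.4 -5.7 0 0 0 255; 4.7 -7.2 -12.3 0 0 0 255; 7 -10.8 -18.4 0 0 0 255; 9.4 -14.4 -24.6 0 0 0 255; 11.7 -18 -30.7 0 0 0 255; 14 -21.6 -36.8 0 0 0 255; 16.4 -25.3 -43 0 0 0 255; 18.7 -28.9 -49.1 0 0 0 255"

```text
clock: 10.85
eef_pos: [549.5, 131.5, 323.2]
tcp_rot: [2.528, 0.003, 0.575]
contact_force: [-0.1, 0.2, -3.1]
opening: 0.265
grasp_force: 98.9
```

```bash
cat >> h.py <<'E'
PM=np.array([531.,160.8,163.3]);RM=rpy([-2.5325,-.0002,-2.5631]);LM=local(PM,ST["A"])
def go3(r,du,dy,dn):
    t=r.sense();X,Y,u,n=axes(123.);p=PM+du*u+dy*Y+dn*n
    Rt=R.from_rotvec(-u*np.pi)*RM
    print("t",round(t["clock"],2),"shift",(p-t["eef_pos"]).round(1),"turn",np.degrees((Rt*rpy(t["tcp_rot"]).inv()).as_rotvec()).round(1),"q",t["qpos"].round(2),"at",(local(t["eef_pos"],ST["A"])-LM).round(2),"F",t["contact_force"].round(1),"grip",t["opening"].round(3),t["grasp_force"])
E
python3 -c "
from h import *
from rig import r
go3(r,10,0,50)"
```

```text
Traceback (most recent call last):
  File "h.py", line 47, in go3
    print("t",round(t["clock"],2),"shift",(p-t["eef_pos"]).round(1),"turn",np.degrees((Rt*rpy(t["tcp_rot"]).inv()).as_rotvec()).round(1),"q",t["qpos"].round(2),"at",(local(t["eef_pos"],ST["A"])-LM).round(2),"F",t["contact_force"].round(1),"grip",t["opening"].round(3),t["grasp_force"])
                                                                                                                                                                                                                                                      ^^^^^^^^^^^^^^^^^^
AttributeError: 'float' object has no attribute 'round'
```

```bash
sed -i 's/t\["opening"\].round(3)/round(t["opening"],3)/' h.py; python3 -c "
from h import *
from rig import r
go3(r,8,0,50);go3(r,8,0,20)"
```

```text
t 10.85 shift [   1.3   -1.2 -124.6] turn [ 0.1 -0.   0.1] q [ 0.57  0.19  1.81 -0.66  1.22  1.83] at [111.06   0.45 120.09] F [-0.1  0.2 -3.1] grip 0.265 98.88962388038635
t 10.85 shift [ -12.1   19.4 -141.8] turn [ 0.1 -0.   0.1] q [ 0.57  0.19  1.81 -0.66  1.22  1.83] at [111.06   0.45 120.09] F [-0.1  0.2 -3.1] grip 0.265 98.88962388038635
```

Descend to 30 mm off the seat and check lateral alignment there.

Call:
step_arm:
  plan: "0 0 0 0 0 -40 255; 0 0 0 0 0 -80 255; 0 0 0 1 -1 -112 255; 0 0 0 1 -1 -124 255; 0 0 0 -3 6 -130 255; 0 0 0 -8 12.5 -136 255; 0 0 0 -8 12.5 -136 255; 0 0 0 -8 12.5 -136 255"

```text
clock: 11.65
eef_pos: [541.9, 145.4, 187.9]
tcp_rot: [2.527, 0.003, 0.579]
contact_force: [-0.8, 0.2, -2.6]
opening: 0.267
grasp_force: 99.1
```

```bash
python3 -c "
from h import *
from rig import r
import cv2
go3(r,8,0,10);go3(r,6,0,1)
t=r.sense();h=24+(local(t['eef_pos'],ST['A'])-LM)[2]
p,d=r.grab_frame('side');c=r.get_calibration('side');np.savez('pics/side7.npz',p=p,d=d,**c)
a=[rect('pics/side5.npz','A',24,x0=-100,x1=70,w=66,k=3)[:,-200:],rect('pics/side7.npz','A',h,x0=-100,x1=70,w=66,k=3)[:,-200:],cv2.resize(p[130:300,220:350,::-1],(390,510))]
cv2.imwrite('pics/c7.png',np.clip(np.hstack(a)*1.6,0,255).astype('uint8'))"
```

```text
t 11.65 shift [ -9.   12.3 -12.3] turn [ 0.1  0.  -0.1] q [ 0.6   0.36  1.93 -0.74  1.02  2.05] at [ 9.38 -0.79 29.55] F [-0.8  0.2 -2.6] grip 0.267 99.08310413360596
t 11.65 shift [-12.3  17.6 -19.1] turn [ 0.1  0.  -0.1] q [ 0.6   0.36  1.93 -0.74  1.02  2.05] at [ 9.38 -0.79 29.55] F [-0.8  0.2 -2.6] grip 0.267 99.08310413360596
```

View pics/c7.png

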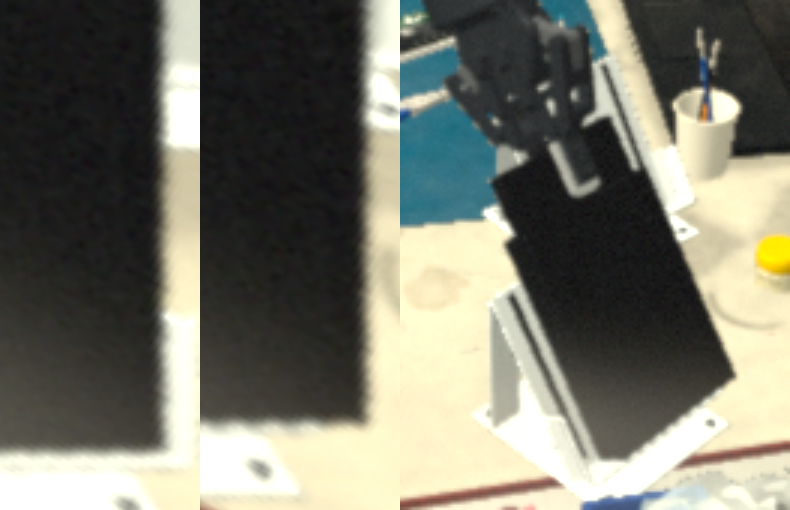

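Call:
step_arm:
  plan: "0 0 0 -3 4 -4 255; 0 0 0 -6 8.5 -8 255; 0 0 0 -8.6 13 -11.2 255; 0 0 0 -9.7 14.8 -13.5 255; 0 0 0 -10.8 16.5 -15.7 255; 0 0 0 -10.8 16.5 -15.7 255; 0 0 0 -10.8 16.5 -15.7 255"

```text
clock: 12.4
eef_pos: [530.7, 161.1, 171.0]
tcp_rot: [2.527, 0.005, 0.578]
contact_force: [0.4, 0.1, -3.7]
opening: 0.264
grasp_force: 99.1
```

```bash
python3 -c "
from h import *
from rig import r
go3(r,5,0,0);fc(r,'A')"
```

```text
t 12.4 shift [-1.2  2.1 -3.6] turn [ 0.2 -0.1 -0.1] q [ 0.64  0.39  1.94 -0.74  1.01  2.1 ] at [6.61 0.09 4.07] F [ 0.4  0.1 -3.7] grip 0.264 99.09324288368225
t 12.4 F u,Y,n -3.1 -0.4 -2.0 [0.54 0.35 0.01] dL [  2.77 -34.95   9.84] grip 0.264 99.1
```

No contact with cheeks. Down the rest.

Call:
step_arm:
  plan: "0 0 0 -0.4 0.7 -1.2 255; 0 0 0 -0.8 1.4 -2.4 255; 0 0 0 -1.2 2.1 -3.6 255; 0 0 0 -1.2 2.1 -3.6 255; 0 0 0 -1.2 2.1 -3.6 255"

```text
clock: 12.9
eef_pos: [529.6, 163.1, 167.6]
tcp_rot: [2.527, 0.005, 0.578]
contact_force: [2.4, -1.6, -1.6]
opening: 0.264
grasp_force: 99.7
```

```bash
python3 -c "
from h import *
from rig import r
go3(r,2,0,-1);fc(r,'A')"
```

```text
t 12.9 shift [ 0.3 -0.6 -3.3] turn [ 0.2 -0.1 -0. ] q [ 0.64  0.39  1.94 -0.75  1.01  2.11] at [ 5.05 -0.08  0.31] F [ 2.4 -1.6 -1.6] grip 0.264 99.72415566444397
t 12.9 F u,Y,n -2.8 -1.1 1.2 [ 0.08 -0.16 -0.02] dL [  1.22 -35.11   6.08] grip 0.264 99.7
```

Call:
step_arm:
  plan: "0 0 0 0.3 -0.4 -1 255; 0 0 0 0.7 -1.1 -2.4 255; 0 0 0 1 -1.6 -3.5 255; 0 0 0 1 -1.6 -3.5 255; 0 0 0 1 -1.6 -3.5 180; 0 0 0 1 -1.6 -3.5 100; 0 0 0 1 -1.6 -3.5 60; 0 0 0 1 -1.6 -3.5 60"

```text
clock: 13.7
eef_pos: [530.3, 161.8, 163.8]
tcp_rot: [2.528, 0.005, 0.578]
contact_force: [0.5, 0.1, -1.0]
opening: 0.762
grasp_force: 0.0
```

```bash
python3 -c "
from h import *
from rig import r
go3(r,0,0,0);fc(r,'A')"
```

```text
t 13.7 shift [ 0.7 -1.  -0.5] turn [ 0.1 -0.1 -0.1] q [ 0.64  0.4   1.94 -0.75  1.    2.11] at [ 1.14  0.06 -0.7 ] F [ 0.5  0.1 -1. ] grip 0.762 0.0
t 13.7 F u,Y,n -0.9 -0.4 -0.4 [ 0.21  0.17 -0.04] dL [ -2.69 -34.98   5.08] grip 0.762 0.0
```

Call:
step_arm:
  plan: "0 0 0 -5 8 13 60; 0 0 0 -14 21.6 36.9 60; 0 0 0 -28 10 41 60; 0 0 0 -42 -1.2 43.1 60; 0 0 0 -42 -1.2 43.1 60; 0 0 0 -35 -12 25 60; 0 0 0 -28 -22.8 6.2 60; 0 0 0 -28 -22.8 6.2 60"

```text
clock: 14.5
eef_pos: [502.2, 138.1, 168.9]
tcp_rot: [2.528, 0.007, 0.577]
contact_force: [-0.8, 0.9, -1.5]
opening: 0.762
grasp_force: 0.0
```

```bash
python3 -c "
from h import *
from rig import r
import cv2
go3(r,4,36,6);fc(r,'A')
p,d=r.grab_frame('side');q,d=r.grab_frame('wrist')
cv2.imwrite('pics/c8.png',np.clip(np.hstack([cv2.resize(p[130:300,220:350,::-1],(367,480)),cv2.resize(q[100:380,140:390,::-1],(428,480))])*1.6,0,255).astype('uint8'))"
```

```text
t 14.5 shift [0.1 0.8 1.1] turn [ 0.2 -0.2 -0. ] q [ 0.64  0.34  2.01 -0.76  0.99  2.12] at [ 2.74 36.52  5.94] F [-0.8  0.9 -1.5] grip 0.762 0.0
t 14.5 F u,Y,n -0.5 0.2 -1.9 [0.21 0.17 0.  ] dL [-1.1   1.48 11.71] grip 0.762 0.0
```

View pics/c8.png

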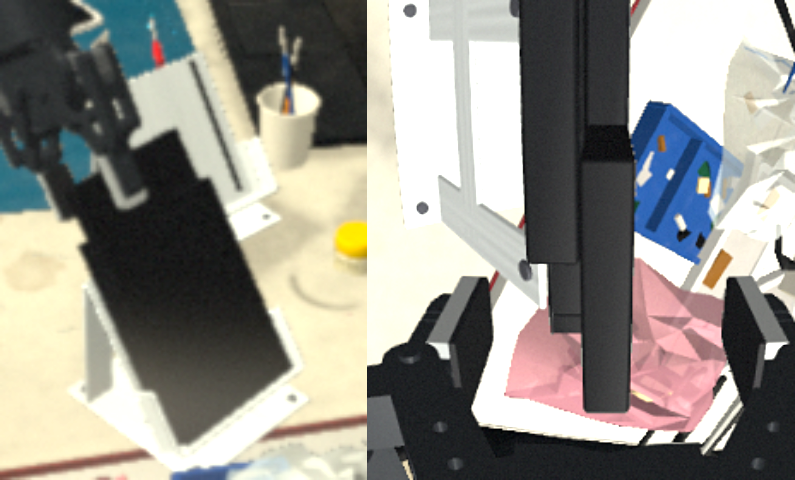

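I've now viewed 12 pictures, which is over the limit of 10. I'll work from numbers only from here. The last picture shows the pair seated and closed, with the fingers straddling only tray A's lone tab (x 585–635, between pads at about 470 and 750). Next I close the gripper.

Call:
step_arm:
  plan: "0 0 0 0 0 0 150; 0 0 0 0 0 0 255; 0 0 0 0 0 0 255; 0 0 0 0 0 0 255; 0 0 0 0 0 0 255; 0 0 0 0 0 0 255; 0 0 0 0 0 0 255"
  force: 70

```text
clock: 15.3
eef_pos: [502.6, 139.4, 170.7]
tcp_rot: [2.528, 0.004, 0.578]
contact_force: [-2.7, 3.6, 6.3]
opening: 0.13
grasp_force: 68.8
```

```bash
python3 -c "
from h import *
from rig import r
t=r.sense();print(t['eef_pos'],t['tcp_rot']);go3(r,4,36,6);fc(r,'A')"
```

```text
[502.56745289 139.39620193 170.72279761] [2.52777914 0.00361175 0.57791533]
t 15.3 shift [-0.3 -0.4 -0.7] turn [ 0.1 -0.  -0.1] q [ 0.64  0.34  2.01 -0.76  0.99  2.12] at [ 4.67 35.5   6.28] F [-2.7  3.6  6.3] grip 0.13 68.83968830108643
t 15.3 F u,Y,n 7.8 0.3 -0.1 [ 0.27  0.33 -0.16] dL [ 0.83  0.47 12.05] grip 0.13 68.8
```

Call:
step_arm:
  plan: "0 0 0 0.9 -1.4 1.3 255; 0 0 0 2.5 -3.9 3.5 255; 0 0 0 5 -7.7 7 255; 0 0 0 8 -12.4 11.2 255; 0 0 0 12 -18.5 16.8 255; 0 0 0 16 -24.6 22.5 255; 0 0 0 19.5 -30 27.5 255; 0 0 0 19.5 -30 27.5 255"

```text
clock: 16.1
eef_pos: [522.6, 108.1, 198.6]
tcp_rot: [2.527, 0.004, 0.577]
contact_force: [-0.2, -0.1, -1.5]
opening: 0.13
grasp_force: 68.2
```

```bash
cat > chk.py <<'E'
from h import *
from rig import r
for n in ("side","top"):
    p,d=r.grab_frame(n);c=r.get_calibration(n);np.savez(f"pics/{n}9.npz",p=p,d=d,**c)
    z=np.load(f"pics/{n}9.npz");K=z["K"];T=z["world_from_camera"]
    v,u=np.mgrid[:420,:560];P=np.stack([(u-K[0,2])/K[0,0]*d,(v-K[1,2])/K[1,1]*d,d],-1)@T[:3,:3].T+T[:3,3]
    L=local(P,ST["A"]);m=(d>0)&(abs(L[...,1])<43)&(abs(L[...,2]-8)<12)
    for x in(-36.5,36.5):
        k=m&(abs(L[...,0]-x)<25);q=p[k].astype(float)
        if len(q)>20: print(n,x,len(q),"rgb",np.median(q,0),"h",np.percentile(L[k][:,2],[5,50,95]).round(1),"bright%",(q.max(1)>150).mean().round(3),"green%",((q[:,1]>1.3*q[:,0])&(q[:,1]>40)).mean().round(2))
E
python3 -c "
from h import *
from rig import r
go2(r,'B',10,0,45);fc(r,'A')
exec(open('chk.py').read())"
```

```text
t 16.1 shift [ 35.9 240.8  -1.3] turn [-50.3  87.  143.3] q [ 0.56  0.3   2.   -0.76  1.    2.03] F [-0.2 -0.1 -1.5] grip 0.13026370528627093 68.23127746582031
t 16.1 F u,Y,n -1.2 0.2 -0.9 [ 0.3   0.27 -0.  ] dL [ 2.31  0.71 58.5 ] grip 0.13 68.2
side -36.5 217 rgb [48. 61. 47.] h [ 4.8 11.2 13.8] bright% 0.0 green% 0.36
side 36.5 219 rgb [13. 45. 27.] h [ 7.2 10.9 14. ] bright% 0.0 green% 0.87
top -36.5 50 rgb [47.5 62.  48. ] h [10.  11.6 13.6] bright% 0.02 green% 0.38
top 36.5 516 rgb [43. 59. 46.] h [10.4 12.4 14.1] bright% 0.004 green% 0.56
```

Call:
step_arm:
  plan: "0 0 0 2 -3 45 255; 0 0 0 2 -3 90 255; 0 0 0 2 -3 130 255; 0 0 0 2 10 160 255; 0 0 -1.5 10 55 170 255; 0 0 -3 18 102 170 255; 0 0 -4.5 26 150 170 255; 0 0 -5.85 33 196 170 255"

```text
clock: 17.0
eef_pos: [554.8, 307.1, 367.3]
tcp_rot: [2.528, 0.005, 0.475]
contact_force: [1.0, 0.1, -0.4]
opening: 0.128
grasp_force: 68.8
```

Call:
step_arm:
  plan: "0 0 0 3 40 -5 255; 0 0 0 3 45 -40 255; 0 0 0 3 45 -85 255; 0 0 0 3 45 -125 255; 0 0 0 3 45 -155 255; 0 0 0 3 45 -170 255; 0 0 0 3 45 -170 255; 0 0 0 3 45 -170 255"

```text
clock: 17.8
eef_pos: [558.4, 350.3, 198.8]
tcp_rot: [2.527, 0.004, 0.476]
contact_force: [-0.4, -0.6, -1.4]
opening: 0.126
grasp_force: 68.7
```

```bash
cat >> h.py <<'E'
def go4(r,du,dy,dn):
    t=r.sense();X,Y,u,n=axes(117.15);p=PB+du*u+dy*Y+dn*n
    Rt=R.from_euler("z",-5.85,degrees=True)*rpy([2.5278,.0036,.5779])
    print("t",round(t["clock"],2),"shift",(p-t["eef_pos"]).round(1),"turn",np.degrees((Rt*rpy(t["tcp_rot"]).inv()).as_rotvec()).round(1),"q",t["qpos"].round(2),"at",(local(t["eef_pos"],ST["B"])-LB).round(2),"F u Y n",(t["contact_force"]@np.c_[u,Y,n]).round(1),"grip",round(t["opening"],3),round(t["grasp_force"],1))
E
python3 -c "
from h import *
from rig import r
go4(r,9,-.2,20);go4(r,6,-.2,3)
exec(open('chk.py').read())"
```

```text
t 17.8 shift [ -8.8  16.4 -16.6] turn [ 0.  0. -0.] q [ 0.83  0.57  1.54 -0.59  1.32  2.16] at [11.94 -0.57 44.81] F u Y n [-1.3  0.6 -0.5] grip 0.126 68.7
t 17.8 shift [-14.4  27.3 -28.8] turn [ 0.  0. -0.] q [ 0.83  0.57  1.54 -0.59  1.32  2.16] at [11.94 -0.57 44.81] F u Y n [-1.3  0.6 -0.5] grip 0.126 68.7
side -36.5 894 rgb [37. 53. 38.] h [ 4.8 11.4 14.1] bright% 0.0 green% 0.59
side 36.5 900 rgb [10. 43. 26.] h [ 7.5 11.3 13.9] bright% 0.0 green% 0.56
top -36.5 624 rgb [51. 63. 52.] h [10.7 12.8 14.6] bright% 0.002 green% 0.12
top 36.5 758 rgb [51. 63. 51.] h [10.5 12.5 14.3] bright% 0.004 green% 0.08
```

Call:
step_arm:
  plan: "0 0 0 -4 7 -7 255; 0 0 0 -8.8 16.4 -16.6 255; 0 0 0 -11 20 -21 255; 0 0 0 -13 24.5 -26 255; 0 0 0 -14.4 27.3 -28.8 255; 0 0 0 -14.4 27.3 -28.8 255; 0 0 0 -14.4 27.3 -28.8 255"

```text
clock: 18.6
eef_pos: [543.6, 377.2, 168.9]
tcp_rot: [2.527, 0.005, 0.476]
contact_force: [0.4, 0.4, -0.5]
opening: 0.125
grasp_force: 68.9
```

```bash
python3 -c "
from h import *
from rig import r
go4(r,4,-.2,0);go4(r,2.5,-.2,-.5)"
```

```text
t 18.6 shift [-0.2  1.6 -2.3] turn [ 0.1 -0.  -0. ] q [ 0.87  0.62  1.53 -0.58  1.31  2.21] at [5.04 0.37 2.54] F u Y n [-0.3 -0.6 -0.4] grip 0.125 68.9
t 18.6 shift [ 0.   1.2 -3.8] turn [ 0.1 -0.  -0. ] q [ 0.87  0.62  1.53 -0.58  1.31  2.21] at [5.04 0.37 2.54] F u Y n [-0.3 -0.6 -0.4] grip 0.125 68.9
```

Call:
step_arm:
  plan: "0 0 0 0 0.5 -1.2 255; 0 0 0 0 0.9 -2.4 255; 0 0 0 0 1.2 -3.6 255; 0 0 0 0 1.2 -3.6 255; 0 0 0 0 1.2 -3.6 255"

```text
clock: 19.1
eef_pos: [543.6, 378.3, 165.3]
tcp_rot: [2.528, 0.005, 0.476]
contact_force: [1.0, -0.6, -0.2]
opening: 0.127
grasp_force: 68.9
```

```bash
python3 -c "
from h import *
from rig import r
go4(r,2,-.2,-.5)"
```

```text
t 19.1 shift [ 0.2 -0.2 -0.6] turn [ 0. -0.  0.] q [ 0.87  0.63  1.53 -0.58  1.31  2.21] at [ 2.67 -0.14 -0.36] F u Y n [-0.8 -0.6  0.7] grip 0.127 68.9
```

Call:
step_arm:
  plan: "0 0 0 0 0 0 180; 0 0 0 0 0 0 100; 0 0 0 0 0 0 60; 0 0 0 0 0 0 60; 0 0 0 -3 5 8 60; 0 0 0 -10 20 32 60; 0 0 0 -20 40 64 60; 0 0 0 -26 51 90 60"

```text
clock: 19.9
eef_pos: [516.9, 431.1, 257.4]
tcp_rot: [2.528, 0.004, 0.476]
contact_force: [0.4, 0.9, -0.1]
opening: 0.767
grasp_force: 0.0
```

Call:
step_arm:
  plan: "0 0 0 -20 25 40 60; 0 0 0 -40 50 80 60; 0 0 0 -60 75 110 60; 0 0 0 -60 75 110 60; 0 0 0 -60 75 110 60"

```text
clock: 20.4
eef_pos: [456.9, 505.3, 366.2]
tcp_rot: [2.529, 0.003, 0.477]
contact_force: [0.6, 0.6, -0.7]
opening: 0.762
grasp_force: 0.0
```

```bash
python3 - <<'E'
exec(open('chk.py').read())
# tray A on stand B, tray B on stand A: plane fit and edges of dark region in local frames
for n in("top","side"):
    z=np.load(f"pics/{n}9.npz");K=z["K"];T=z["world_from_camera"];d=z["d"];p=z["p"]
    v,u=np.mgrid[:420,:560];P=np.stack([(u-K[0,2])/K[0,0]*d,(v-K[1,2])/K[1,1]*d,d],-1)@T[:3,:3].T+T[:3,3]
    z0=np.load(f"pics/{n}0.npz");d0=z0["d"];P0=np.stack([(u-K[0,2])/K[0,0]*d0,(v-K[1,2])/K[1,1]*d0,d0],-1)@T[:3,:3].T+T[:3,3]
    for s in "AB":
        for nm,PP,pp in(("start",P0,z0["p"]),("now",P,p)):
            L=local(PP,ST[s]);m=(abs(L[...,2]-12)<5)&(abs(L[...,1])<75)&(abs(L[...,0]-20)<125)&(pp.max(2)<90)
            Q=L[m];print(n,s,nm,len(Q),np.percentile(Q,[1,50,99],axis=0).round(1).tolist())
s=r.sense();print(s["clock"],s["eef_pos"],s["contact_force"].round(1))
E
```

```text
side -36.5 893 rgb [36. 52. 37.] h [ 4.3 11.3 14.1] bright% 0.0 green% 0.56
side 36.5 918 rgb [10. 42. 25.] h [ 6.5 11.4 14. ] bright% 0.0 green% 0.53
top -36.5 611 rgb [50. 62. 51.] h [10.8 12.7 14.4] bright% 0.002 green% 0.12
top 36.5 769 rgb [50. 62. 50.] h [10.5 12.6 14.5] bright% 0.005 green% 0.07
top A start 2554 [[-72.6, -53.4, 7.6], [32.4, -6.1, 12.4], [116.8, 52.4, 15.2]]
top A now 2911 [[-69.2, -53.3, 8.0], [30.2, -5.6, 12.9], [116.5, 52.2, 15.3]]
top B start 4019 [[-71.7, -54.3, 8.0], [28.6, 4.2, 12.9], [116.2, 52.6, 15.2]]
top B now 4004 [[-72.2, -53.9, 7.9], [28.3, 4.6, 12.9], [116.1, 52.9, 15.2]]
side A start 3591 [[-77.8, -51.3, 7.4], [12.8, 1.2, 11.2], [111.1, 57.6, 15.4]]
side A now 3822 [[-77.7, -51.1, 7.8], [12.5, 0.7, 11.9], [111.1, 57.4, 15.5]]
side B start 2295 [[-77.0, -53.5, 7.9], [31.6, -3.2, 12.1], [110.7, 56.0, 16.2]]
side B now 2312 [[-76.8, -52.9, 7.9], [31.6, -3.3, 12.0], [110.8, 56.7, 16.1]]
20.5 [457.54385665 503.62847912 364.2447653 ] [ 0.9 -1.6 -0.4]
```

```bash
python3 -c "
from rig import r
print(r.sign_off())"
```

```text
the job is handed in; nothing more can be done
None
```

The boards now lie solder side up in tray_b on stand_a, and the emptied tray_a is seated face-down on stand_b. I handed the job in at about 20.5 s, with both trays' depth readings matching their starting positions to about a millimetre in most figures. I viewed 12 pictures against the limit of 10, so the final check used camera numbers only, and sign-off gave no verdict.

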